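# Change over the trays of a twin laser marking station

## Robot

A 7-joint arm with a two-finger parallel gripper is mounted at the origin on the work surface. World frame = base frame: x ahead of the robot, y to its left, z up, the work surface at z = 0. Lengths are in mm, angles in rad, forces in N, time in s.
With the tool pointing down it reaches from about 400 to 850 mm from the base axis. Payload 6.9 kg.
Tool frame: the origin (TCP) lies at the very end of the fingers, on their centre line; the grasp point (between the pads) lies 19 mm behind it; x points along the fingers, z is the direction in which the jaws open and shut, and the axes are right-handed (so a half turn about x gives the same grasp; the last joint's range is limited). The gripper opens to 85 mm and grips with 20 to 120 N. Pads are 22 mm wide; open, the fingers measure 114 mm over their backs; the gripper's body (76 mm by 85 mm) begins 54 mm behind the grasp point. The pads swing forward as they close: fully open they stand 13 mm farther back than shut.
Start: joints at [1.278, 0.507, -0.238, 1.5, 0.126, 1.149, -0.155], TCP at [242.09, -576.198, 231.275] pointing down, gripper open.
Joint ranges: [-3.08, 3.08], [-0.24, 2.05], [-1.43, 1.35], [0, 2.5], [-1.52, 4.66], [0.17, 1.96], [-2.89, 2.89]. Speed limits (rad/s): [2.39, 2.39, 3.14, 3.14, 3.14, 3.14, 3.14].

## Interface

Orientations are given as a unit quaternion [w, x, y, z].
In Python, from station import r gives the robot as it stands. The module is installed in compiled form; this text tells all that it offers. Calls block until the motion is done:
- r.movep(position, orientation): joint-space move of the TCP to a pose.
- r.move_straight(position, ori=None, rate=150): straight line of the TCP; ori=None keeps the orientation; rate is the mean speed in mm/s.
- r.set_joints(angles): joint-space move.
- r.command_gripper(opening, newtons=None): opening from 0.0 (shut) to 1.0 (fully open); newtons is the grip in N (None keeps the last); returns when the fingers have stopped.
- r.hold(seconds).
- r.solve_ik(position, orientation): joint angles nearest the present ones, or None.
- r.capture(name): name is "scene" or "top" or "wrist"; returns the picture (400x640x3 uint8, red, green, blue); there is no depth.
- r.camera_info(name): a dict with "vfov" (degrees; the focal length in pixels is half the picture's height over the tangent of half this angle, whatever the lens; pixels are square), "cx", "cy" (the principal point, pixels), "k1" (the pictures are not rectified: a ray, as slopes to the right and down, at radius r is drawn at 1 + k1 r^2 times it, then the intrinsics apply), "pose" (4x4, takes a point from camera to world coordinates). Camera axes: x right, y down, z forward; pixel columns grow to the right and rows downward; lengths in mm; the calibration is good to about 2 mm. A picture is of the moment at which its call begins: read the wrist's pose just before it. camera_info takes no time and is no camera call; for the wrist camera it gives the pose at the moment of the call.
A pose or a line that the arm cannot do raises r.PlanningError and nothing moves.
- r.finish_job(): hands the job in, once; it reports no verdict.
Readings, each from a call of its own:
- r.current_time_s(): time.
- r.current_q(): joint angles.
- r.current_qd(): joint speeds.
- r.current_joint_efforts(): joint torques, N m.
- r.current_position(): TCP position.
- r.current_tcp_rot(): TCP orientation.
- r.current_ft_force(): force on the tool from outside, world axes, zero at the start.
- r.current_ft_torque(): the same for the moment, N m.
- r.current_gripper_width(): opening from 0.0 (shut) to 1.0 (fully open).
Only numpy, scipy, OpenCV 4.12 (cv2) and the standard library are available. Lean on these libraries where they do the work, as an engineer would, in place of code of your own. Each camera call takes 0.05 s, during which the arm holds its last target.

## Task

The parts in the blue-lipped tray are marked: hook a fingertip behind its lip and draw the tray out of its hood all the way to its stop. Only when it is out, push the orange-lipped tray with its fresh parts fully home under its own hood. Use the fingertips only, without pinching either lip between the fingers; leave the knobs standing in their lanes and the other things on the table where they are.

Things in the scene. Friction and masses are not known exactly. Their poses are not given: they have to be found in the camera images.
- blue_tray (a joint): How far the blue-lipped tray is drawn out, m: 0 = fully home under its hood, 0.110 = out against its end stop. Growing means it travels along its bay's -x axis (roughly towards the robot). Level slide, 1.5 N friction, damping 10 N per m/s; it stays where it is left, and rigid stops end both ways. The bays are alike but for the lip colour and may stand either way round.
- blue_lip_back (a point): Middle of the blue lip's top edge, on its rear side (towards the hood), 56 mm above the table. x points along the rails into the hood, y along the lip, z up. The lip is an upright blue plate, 100 mm wide, 8 mm thick (front face 8 mm from here along -x), rising 32 mm above the steel tray (upper face 24 mm above the table). Behind it 85 mm of flat tray is clear.
- blue_bay: Fixed bay of the blue tray. Origin on the table, x into the hood, y along the lip, z up. White hood x = -60 to +140 mm, 140 mm wide, roof 85 mm high, grey scan head on its rear up to 137 mm. Base plate x = -190 to +140 mm, 130 mm wide, with rails, below 18 mm. The lip's rear side is at x = -130 mm with the tray home (70 mm clear of the hood).
- blue_knob0_center (a point): Centre, half-way up, of a loose brass knob, 29 mm across and 24 mm tall, that stands in a lane of the blue tray and rides along with it.
- blue_lane0 (a point): Middle of a lane (a slot 62 mm long along the rails, 32 mm wide, 10 mm deep, in the black block behind the flat part of the blue tray) in which blue_knob0 stands anywhere along it; the point is 12 mm above the lane's floor, level with a standing knob's centre.
- blue_knob1_center (a point): Centre, half-way up, of a loose brass knob, 29 mm across and 24 mm tall, that stands in a lane of the blue tray and rides along with it.
- blue_lane1 (a point): Middle of a lane (a slot 62 mm long along the rails, 32 mm wide, 10 mm deep, in the black block behind the flat part of the blue tray) in which blue_knob1 stands anywhere along it; the point is 12 mm above the lane's floor, level with a standing knob's centre.
- orange_tray (a joint): How far the orange-lipped tray is drawn out, m: 0 = fully home under its hood, 0.110 = out against its end stop. Growing means it travels along its bay's -x axis (roughly towards the robot). Level slide, 1.5 N friction, damping 10 N per m/s; it stays where it is left, and rigid stops end both ways. The bays are alike but for the lip colour and may stand either way round.
- orange_lip_back (a point): Middle of the orange lip's top edge, on its rear side (towards the hood), 56 mm above the table. x points along the rails into the hood, y along the lip, z up. The lip is an upright orange plate, 100 mm wide, 8 mm thick (front face 8 mm from here along -x), rising 32 mm above the steel tray (upper face 24 mm above the table). Behind it 85 mm of flat tray is clear.
- orange_bay: Fixed bay of the orange tray. Origin on the table, x into the hood, y along the lip, z up. White hood x = -60 to +140 mm, 140 mm wide, roof 85 mm high, grey scan head on its rear up to 137 mm. Base plate x = -190 to +140 mm, 130 mm wide, with rails, below 18 mm. The lip's rear side is at x = -130 mm with the tray home (70 mm clear of the hood).
- orange_knob0_center (a point): Centre, half-way up, of a loose bare aluminium knob, 29 mm across and 24 mm tall, that stands in a lane of the orange tray and rides along with it.
- orange_lane0 (a point): Middle of a lane (a slot 62 mm long along the rails, 32 mm wide, 10 mm deep, in the black block behind the flat part of the orange tray) in which orange_knob0 stands anywhere along it; the point is 12 mm above the lane's floor, level with a standing knob's centre.
- orange_knob1_center (a point): Centre, half-way up, of a loose bare aluminium knob, 29 mm across and 24 mm tall, that stands in a lane of the orange tray and rides along with it.
- orange_lane1 (a point): Middle of a lane (a slot 62 mm long along the rails, 32 mm wide, 10 mm deep, in the black block behind the flat part of the orange tray) in which orange_knob1 stands anywhere along it; the point is 12 mm above the lane's floor, level with a standing knob's centre.
- cleaner: Bystander, not part of the job: clear squeeze bottle, 56 mm across, 150 mm tall; origin at the centre of its foot.
- glass: Bystander, not part of the job: drinking glass, 68 mm across, 90 mm tall; origin at the centre of its foot.
- driver: Bystander, not part of the job: screwdriver with black handle lying on the table, along its own x.
- mouse: Bystander, not part of the job: black computer mouse, 100 x 58 x 34 mm, on a black mat; origin under its centre.
- tin: Bystander, not part of the job: low round steel tin, 70 mm across, 45 mm tall; origin at the centre of its foot.

How it is judged:
By the outcome, as a careful person would: the job done as asked, in the order asked, and still so for the second after the job is handed in, with the robot touching nothing.
It also fails if it takes over 51 s, if anything falls off the work surface, if the arm or the gripper's body presses on something with over 40 N, if the wrist force passes 120 N, or if a joint passes its speed limit or range.

## Working session

There is one attempt and no reset: what is moved stays moved. The work goes in short steps, each a Python script; the robot and the scene stay as the last script left them, time stands still between calls to the robot, and variables do not carry over. Pictures are saved under pics/ and viewed, and the job is handed in when it is done.

```bash
mkdir -p pics; ls; python3 - <<'E'
from station import r
import cv2
print(r.current_time_s(), r.current_tcp_rot(), r.current_position())
for n in ["scene","top","wrist"]:
    i=r.camera_info(n); print(n,i)
    cv2.imwrite(f"pics/{n}0.png", r.capture(n)[:,:,::-1])
E
```

```text
pics
0.0 [ 0.58841581  0.39167277  0.58947453 -0.39099751] [ 241.86427094 -575.76979378  230.43038235]
scene {'vfov': 43.5362045497042, 'cx': 314.3516049348524, 'cy': 199.32019061533285, 'k1': -0.032070244028834835, 'pose': array([[ 2.94305788e-01,  7.84877255e-01, -5.45299732e-01,
         1.23478026e+03],
       [ 9.55700248e-01, -2.44440478e-01,  1.63969168e-01,
        -2.70166284e+02],
       [-4.59765670e-03, -5.69400165e-01, -8.22047635e-01,
         1.18337905e+03],
       [ 0.00000000e+00,  0.00000000e+00,  0.00000000e+00,
         1.00000000e+00]])}
top {'vfov': 55.06206014975291, 'cx': 318.5338330731279, 'cy': 195.07025666722296, 'k1': 0.006469239568330957, 'pose': array([[ 5.10235087e-02, -9.77374572e-01,  2.05269453e-01,
         2.93824959e+02],
       [-9.98686809e-01, -5.08825235e-02,  5.96883977e-03,
        -6.66501060e+01],
       [ 4.61083554e-03, -2.05304446e-01, -9.78687297e-01,
         1.09111741e+03],
       [ 0.00000000e+00,  0.00000000e+00,  0.00000000e+00,
         1.00000000e+00]])}
wrist {'vfov': 58.17931470066172, 'cx': 324.81924862863724, 'cy': 196.84433035859607, 'k1': 0.02443935090631555, 'pose': array([[ 3.86265650e-01, -8.78138593e-01, -2.82261332e-01,
         3.14044144e+02],
       [-9.22384261e-01, -3.68555188e-01, -1.15647518e-01,
        -5.46601356e+02],
       [-2.47432953e-03,  3.05024074e-01, -9.52341426e-01,
         3.72581334e+02],
       [ 0.00000000e+00,  0.00000000e+00,  0.00000000e+00,
         1.00000000e+00]])}
```

View pics/scene0.png

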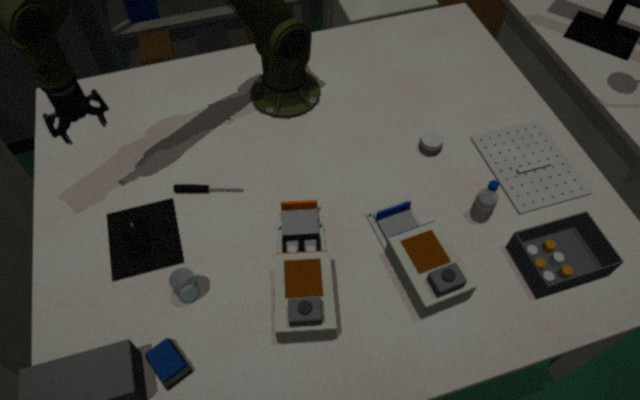

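View pics/top0.png

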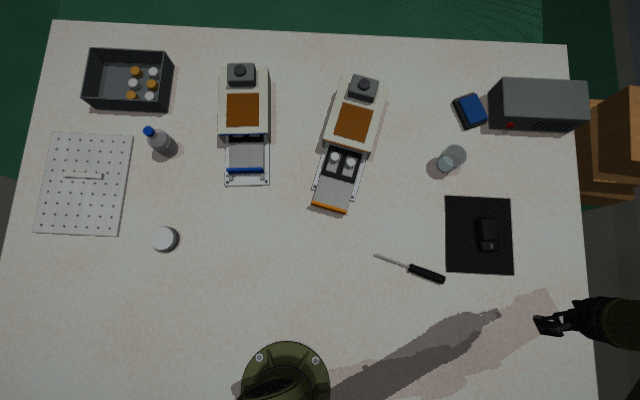

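View pics/wrist0.png

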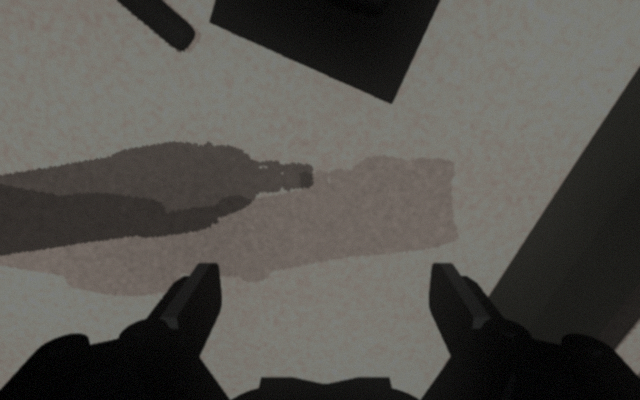

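The scene shows the orange tray drawn out (lip at about 300,205) and the blue tray near home (lip at about 393,211). In the top view the blue lip is at about (247,170) and the orange at (331,208). Next I'll measure both.

```bash
cat > h.py <<'E'
import numpy as np, cv2
def K(i):
    f=200/np.tan(np.radians(i['vfov'])/2); return f
def rays(i,uv):
    uv=np.atleast_2d(np.asarray(uv,float)); f=K(i)
    d=(uv-[i['cx'],i['cy']])/f; s=d.copy()
    for _ in range(10): s=d/(1+i['k1']*(s**2).sum(1,keepdims=True))
    D=np.c_[s,np.ones(len(s))]@i['pose'][:3,:3].T
    return i['pose'][:3,3],D
def plane(i,uv,z):
    o,D=rays(i,uv); return o+D*((z-o[2])/D[:,2])[:,None]
def proj(i,P):
    P=np.atleast_2d(P); c=(P-i['pose'][:3,3])@i['pose'][:3,:3]
    s=c[:,:2]/c[:,2:]; s=s*(1+i['k1']*(s**2).sum(1,keepdims=True))
    return s*K(i)+[i['cx'],i['cy']]
def lipmask(img,col):
    hsv=cv2.cvtColor(img,cv2.COLOR_RGB2HSV)
    lo,hi=((105,150,50),(125,255,255)) if col=='blue' else ((5,170,120),(20,255,255))
    return cv2.inRange(hsv,lo,hi)
E
python3 - <<'E'
from h import *
import cv2
for n,boxes in [('scene',[(260,190,350,350),(365,190,480,320)]),('top',[(205,50,285,200),(300,60,395,225)])]:
    im=cv2.imread(f'pics/{n}0.png')
    t=[cv2.resize(im[b[1]:b[3],b[0]:b[2]],None,fx=4,fy=4,interpolation=cv2.INTER_CUBIC) for b in boxes]
    t=[cv2.convertScaleAbs(x,alpha=1.5) for x in t]
    H=max(x.shape[0] for x in t); t=[cv2.copyMakeBorder(x,0,H-x.shape[0],0,0,cv2.BORDER_CONSTANT) for x in t]
    z=np.hstack(t); s=min(1,800/z.shape[1],600/z.shape[0]); print(n,s*4)
    cv2.imwrite(f'pics/z_{n}.png',cv2.resize(z,None,fx=s,fy=s))
    rgb=im[:,:,::-1].copy()
    for c in ['blue','orange']:
        m=lipmask(rgb,c); k,l,st,ce=cv2.connectedComponentsWithStats(m)
        for j in range(1,k):
            if st[j,4]>25: print(n,c,st[j],ce[j].round(1), cv2.minAreaRect(np.argwhere(l==j)[:,::-1].astype(np.float32)))
E
```

```text
scene 3.75
scene blue [489 181  10   8  55] [493.6 184.3] ((493.60003662109375, 184.20001220703125), (8.22192096710205, 6.957010269165039), 18.434947967529297)
scene blue [378 202  32  13  78] [393.7 207.8] ((393.6091613769531, 207.81179809570312), (2.312453031539917, 32.89345932006836), 70.70995330810547)
scene blue [146 340  38  40 824] [164.8 359.5] ((164.8845977783203, 359.5769348144531), (32.44995880126953, 26.902956008911133), 56.30992889404297)
top 3.6363636363636362
top blue [459  94  29  31 520] [472.9 108.9] ((472.9726257324219, 108.73973846435547), (28.635164260864258, 19.034934997558594), 65.55604553222656)
top blue [143 127  11   9  67] [147.8 130.5] ((147.75001525878906, 130.25001525878906), (8.485280990600586, 7.77817440032959), 45.0)
top blue [226 168  36   4 105] [244. 169.] ((243.51651000976562, 169.04493713378906), (2.9683339595794678, 35.014225006103516), 88.26429748535156)
top orange [131  67   8   7  41] [134.4  70. ] ((134.50001525878906, 70.00000762939453), (6.363961219787598, 6.363961219787598), 45.0)
top orange [147  80   8   7  43] [150.7  83. ] ((150.5, 83.0), (6.0, 7.0), 90.0)
top orange [127  92   8   6  42] [130.5  94.5] ((130.5, 94.5), (5.0, 7.0), 90.0)
top orange [312 201  34  12  86] [328.7 206.3] ((328.5754699707031, 206.23585510253906), (34.752220153808594, 2.335129499435425), 15.945394515991211)
```

View pics/z_scene.png

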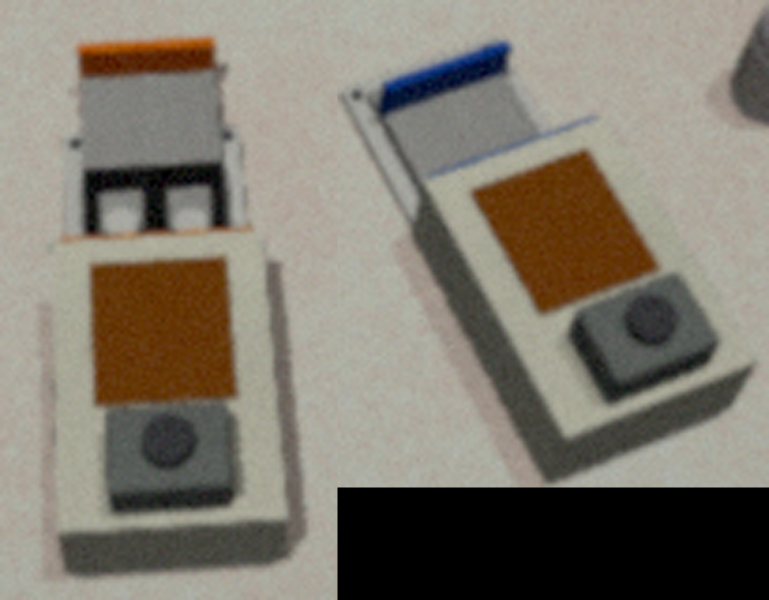

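View pics/z_top.png

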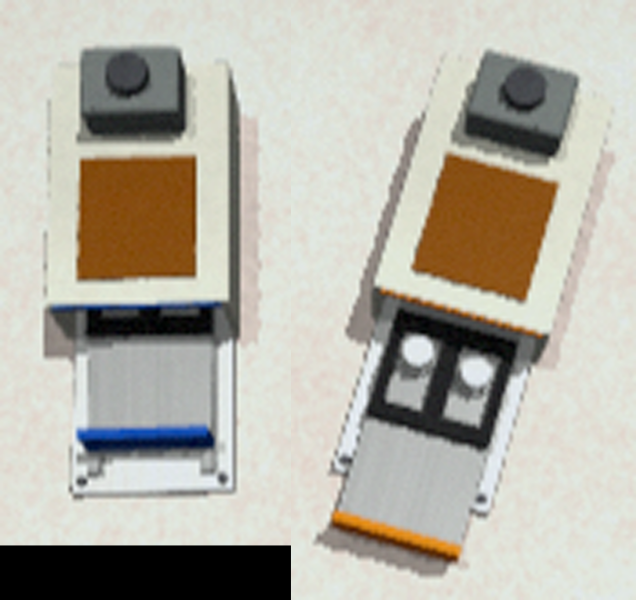

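```bash
python3 - <<'E'
from h import *
from station import r
i=r.camera_info('top'); s=800/220/1.0
z=636/175; s=z
def f(p,off,x0=0): return (np.array(p,float)-[x0,0]+.5)/s-.5+np.array(off)
def rep(n,a,b,off,x0,h):
    P=plane(i,[f(a,off,x0),f(b,off,x0)],h); d=P[0]-P[1]
    yaw=np.arctan2(-d[0],d[1]); print(n,P.round(1),'mid',P.mean(0).round(1),'len',np.linalg.norm(d).round(1),'yaw deg',np.degrees(yaw).round(2))
rep('blue lip',(79,431),(212,426),(205,50),0,56)
rep('blue hood',(48,307),(219,302),(205,50),0,85)
rep('blue plate front',(72,494),(235,490),(205,50),0,5)
rep('or lip',(337,513),(464,546),(300,60),291,56)
rep('or hood',(380,290),(549,334),(300,60),291,85)
E
```

```text
blue lip [[574.  200.6  56. ]
 [583.4  99.   56. ]] mid [578.7 149.8  56. ] len 102.1 yaw deg 5.25
blue hood [[662.5 226.5  85. ]
 [673.4  96.9  85. ]] mid [667.9 161.7  85. ] len 130.0 yaw deg 4.83
blue plate front [[535.6 214.2   5. ]
 [545.6  84.5   5. ]] mid [540.6 149.3   5. ] len 130.0 yaw deg 4.44
or lip [[ 494.   -44.    56. ]
 [ 473.7 -140.9   56. ]] mid [483.8 -92.4  56. ] len 98.9 yaw deg -11.84
or hood [[ 662.5  -67.9   85. ]
 [ 634.3 -197.1   85. ]] mid [ 648.4 -132.5   85. ] len 132.3 yaw deg -12.34
```

Blue is about 20 mm out (yaw about 5°) and orange about 100 mm out (yaw about -12°). I'll shut the gripper, hover behind the blue lip and refine the measurement with the wrist camera.

```bash
cat >> h.py <<'E'
from scipy.spatial.transform import Rotation as R
def ori(yaw,sgn=1):
    # tool x down, tool z = sgn * bay y
    x=np.array([0,0,-1.]); z=sgn*np.array([-np.sin(yaw),np.cos(yaw),0]); y=np.cross(z,x)
    q=R.from_matrix(np.c_[x,y,z]).as_quat(); return np.roll(q,1)
E
python3 - <<'E'
from h import *
from station import r
q=r.current_tcp_rot(); print(R.from_quat(np.roll(q,-1)).as_matrix().round(2))
yaw=np.radians(4.9); p=[578.7+np.cos(yaw)*35,149.8+np.sin(yaw)*35,200]
for s in (1,-1): print(s,ori(yaw,s),r.solve_ik(p,ori(yaw,s)),r.current_q())
yo=np.radians(-12); po=[440,-85,200]
for s in (1,-1): print(s,r.solve_ik(po,ori(yo,s)))
E
```

```text
[[-0.    0.92  0.39]
 [ 0.    0.39 -0.92]
 [-1.   -0.   -0.  ]]
1 [-0.47816918  0.52091672 -0.47816918 -0.52091672] [ 0.29837168  0.73713302 -1.10219721  1.52023164  0.6713978   1.30179818
  0.77548756] [ 1.27846268  0.50811044 -0.23755284  1.50085447  0.12571219  1.14890301
 -0.15480089]
-1 [ 0.52091672  0.47816918  0.52091672 -0.47816918] [ 0.10091802  0.60057592 -0.66096459  1.52282209  0.38937805  1.15269413
 -2.11987172] [ 1.27846268  0.50811044 -0.23755284  1.50085447  0.12571219  1.14890301
 -0.15480089]
1 [ 0.85604307  0.38587154 -0.98930421  1.98359403  0.38972903  0.97515661
  1.03717079]
-1 [ 0.43002982  0.27958614 -0.37910649  1.98800745  0.13105143  0.89713539
 -1.79793491]
```

```bash
python3 - <<'E'
from h import *
from station import r
yaw=np.radians(4.9); p=[578.7+np.cos(yaw)*35,149.8+np.sin(yaw)*35,210]
r.command_gripper(0.0)
r.movep(p,ori(yaw,-1)); print(r.current_time_s(),r.current_position(),r.current_gripper_width(),r.current_ft_force())
i=r.camera_info('wrist'); im=r.capture('wrist')
np.save('wi.npy',i['pose']); cv2.imwrite('pics/w1.png',im[:,:,::-1])
cv2.imwrite('pics/t1.png',r.capture('top')[:,:,::-1])
E
```

```text
3.7917 [613.92337329 151.62334379 209.93392321] -0.0013964321819984482 [-0.08759647  0.23718233 -0.32061118]
```

View pics/w1.png

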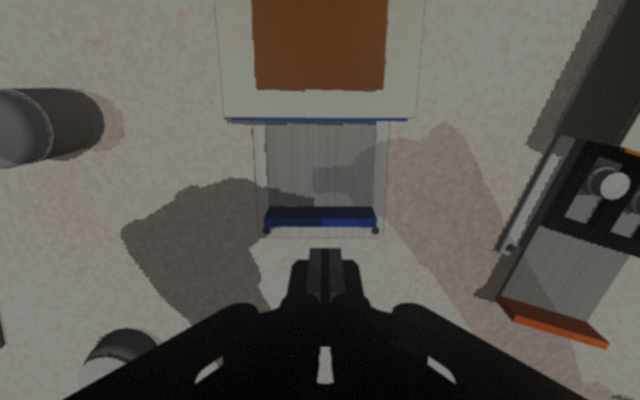

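The wrist view shows the blue lip at rows 207–228, columns 264–377, with the hood front at row 120 and nothing in the clear space. I'll extract its edges.

```bash
python3 - <<'E'
from h import *
from station import r
im=cv2.imread('pics/w1.png')
z=cv2.resize(im[190:245,250:395],None,fx=5,fy=5,interpolation=cv2.INTER_CUBIC); cv2.imwrite('pics/w1z.png',cv2.convertScaleAbs(z,alpha=2))
i=r.camera_info('wrist'); i['pose']=np.load('wi.npy'); print(i['pose'][:3,3])
for c in (275,290,305,335,350,365): print(c,[int(x) for x in im[200:234,c,0]])
E
```

```text
[691.80205171 157.43634933 351.97721857]
275 [51, 51, 49, 56, 53, 46, 39, 37, 35, 33, 33, 35, 35, 31, 30, 35, 32, 41, 46, 53, 56, 53, 53, 56, 53, 54, 60, 77, 98, 109, 116, 118, 115, 121]
290 [58, 54, 55, 55, 56, 60, 54, 40, 36, 35, 35, 37, 35, 33, 36, 35, 34, 37, 41, 49, 54, 56, 52, 55, 52, 62, 79, 103, 120, 117, 118, 120, 118, 118]
305 [55, 54, 57, 58, 54, 51, 42, 40, 34, 32, 32, 33, 32, 33, 33, 35, 30, 36, 45, 48, 53, 55, 54, 52, 53, 59, 76, 106, 117, 124, 126, 123, 127, 122]
335 [90, 92, 90, 92, 92, 82, 63, 46, 37, 37, 34, 41, 40, 39, 38, 38, 41, 47, 67, 82, 92, 93, 93, 93, 94, 93, 102, 114, 120, 126, 126, 123, 120, 121]
350 [92, 93, 95, 95, 94, 88, 68, 41, 34, 41, 38, 35, 36, 40, 40, 36, 39, 42, 62, 80, 89, 94, 93, 95, 93, 93, 104, 114, 120, 122, 122, 122, 120, 123]
365 [81, 83, 79, 81, 78, 76, 57, 44, 40, 35, 42, 38, 40, 36, 39, 39, 37, 44, 54, 70, 79, 82, 76, 82, 77, 82, 83, 89, 105, 117, 119, 124, 125, 123]
```

View pics/w1z.png

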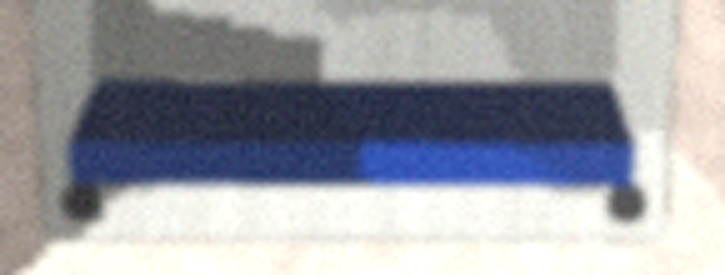

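```bash
python3 - <<'E'
from h import *
from station import r
i=r.camera_info('wrist'); i['pose']=np.load('wi.npy')
for n,a,b,h in [('reartop',(264.3,218),(376.2,218),56),('fronttop',(264.5,226.4),(376.2,226.4),56),('rearbase',(270,206.3),(372.5,206.3),24),('hood',(223.5,119.5),(417.5,119.5),85),('platefront',(258,238),(383,238),6)]:
    P=plane(i,[a,b],h);d=P[0]-P[1];print(n,P.mean(0).round(1),np.linalg.norm(d).round(1),np.degrees(np.arctan2(-d[0],d[1])).round(2))
E
```

```text
reartop [577.4 152.   56. ] 98.5 4.74
fronttop [569.5 151.3  56. ] 99.1 4.74
rearbase [577.2 151.4  24. ] 99.0 4.74
hood [665.1 158.4  85. ] 141.2 4.75
platefront [535.8 149.1   6. ] 131.0 4.74
```

The blue lip rear is at (577.3, 151.7) with yaw 4.74°, so the tray is about 18 mm out and has about 92 mm to go. I'll hook and pull it.

```bash
python3 - <<'E'
from h import *
from station import r
yaw=np.radians(4.74);u=np.array([np.cos(yaw),np.sin(yaw),0]);L=np.array([577.3,151.7,0]);o=ori(yaw,-1)
def at(s,z): return L+u*s+[0,0,z]
r.move_straight(at(32,210),o,rate=120)
r.move_straight(at(32,80),o,rate=150)
f0=r.current_ft_force(); print('f0',f0.round(2) if hasattr(f0,'round') else f0)
r.move_straight(at(32,35),o,rate=60); print(r.current_position(),np.array(r.current_ft_force())-f0)
r.move_straight(at(14,35),o,rate=50)
def F(): return float((np.array(r.current_ft_force())-f0)@u)
print(F())
r.move_straight(at(11-80,35),o,rate=60)
print(r.current_position(),F(),np.array(r.current_ft_force())-f0,r.current_time_s())
cv2.imwrite('pics/t2.png',r.capture('top')[:,:,::-1])
E
```

```text
f0 [0.25 0.51 1.06]
[609.3889092  154.52284794  35.22209733] [-0.16204568 -0.50103989 -0.65914774]
-0.1107565748008505
[508.36226013 145.67886031  34.85073401] 0.5215823518522834 [ 0.579768   -0.68013913 -0.96252693] 8.1
```

View pics/t2.png

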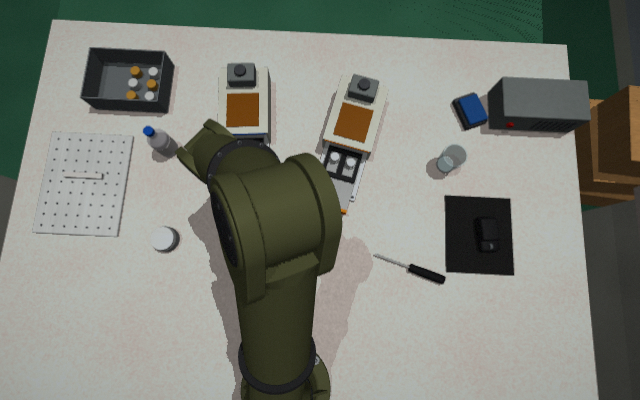

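The arm hides the blue bay from the top camera, but the cleaner still stands at (158,140). I'll step to the stop and check with the scene and wrist cameras.

```bash
python3 - <<'E'
from h import *
from station import r
yaw=np.radians(4.74);u=np.array([np.cos(yaw),np.sin(yaw),0]);L=np.array([577.3,151.7,0]);o=ori(yaw,-1)
f0=np.array([0.1,0.,0.3])
def at(s,z): return L+u*s+[0,0,z]
s=11-80
while s>-100:
    s-=1.5; r.move_straight(at(s,35),o,rate=30); r.hold(0.05)
    f=float((np.array(r.current_ft_force())-f0)@u); a=float((np.array(r.current_position())-L)@u)
    print(round(s,1),round(a,1),round(f,1),end=' | ')
    if f>12: break
print(r.current_time_s())
i=r.camera_info('wrist');np.save('wi2.npy',i['pose']); cv2.imwrite('pics/w3.png',r.capture('wrist')[:,:,::-1])
cv2.imwrite('pics/s3.png',r.capture('scene')[:,:,::-1])
E
```

```text
-70.5 -70.5 0.6 | -72.0 -72.1 0.6 | -73.5 -73.7 0.3 | -75.0 -75.2 -0.1 | -76.5 -76.6 0.7 | -78.0 -78.2 -0.1 | -79.5 -79.5 0.1 | -81.0 -79.6 6.1 | -82.5 -79.5 8.9 | -84.0 -79.6 14.2 | 11.15
```

View pics/w3.png

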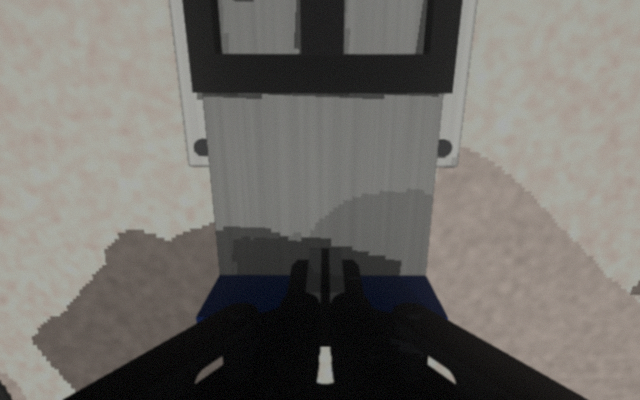

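View pics/s3.png

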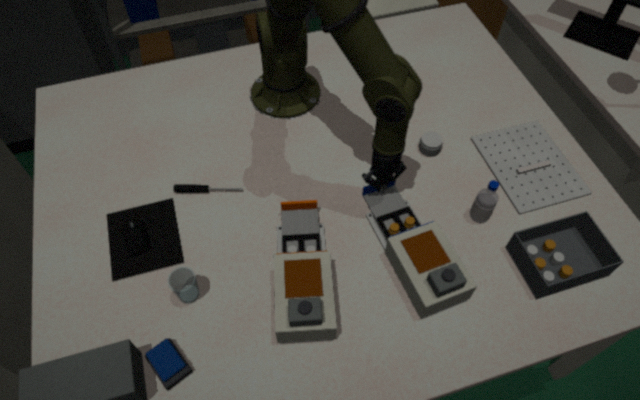

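The stop is confirmed: position stayed fixed at -79.6 mm while the force rose from 6 to 14 N. Both brass knobs stand at about (393,227) and (410,221) in the scene view. I'll back off, lift and look at the orange lip.

```bash
python3 - <<'E'
from h import *
from station import r
yaw=np.radians(4.74);u=np.array([np.cos(yaw),np.sin(yaw),0]);L=np.array([577.3,151.7,0]);o=ori(yaw,-1)
def at(s,z): return L+u*s+[0,0,z]
r.move_straight(at(-62,35),o,rate=60)
r.move_straight(at(-62,200),o,rate=150)
y2=np.radians(-12.);u2=np.array([np.cos(y2),np.sin(y2),0]);L2=np.array([483.8,-92.4,0]);o2=ori(y2,-1)
r.movep(L2-u2*45+[0,0,200],o2)
print(r.current_time_s(),r.current_position(),r.current_q())
i=r.camera_info('wrist');np.save('wi3.npy',i['pose']); cv2.imwrite('pics/w4.png',r.capture('wrist')[:,:,::-1])
cv2.imwrite('pics/t4.png',r.capture('top')[:,:,::-1])
E
```

```text
13.975 [440.54411554 -81.79149219 200.09804142] [ 0.64198653  0.31339631 -0.67381671  1.98611885  0.24289837  0.9209943
 -1.93455722]
```

View pics/w4.png

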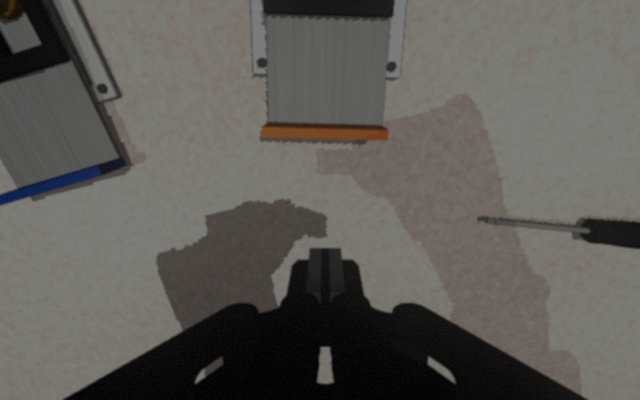

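View pics/t4.png

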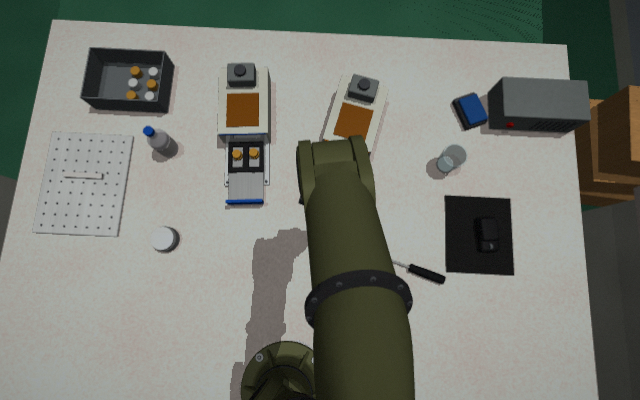

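The top view shows the blue tray out (lip at 244,201) with its brass knobs upright. The wrist view shows the orange lip at rows 125–139, columns 261–388. Next I'll measure it and recheck blue.

```bash
python3 - <<'E'
from h import *
from station import r
i=r.camera_info('wrist'); i['pose']=np.load('wi3.npy'); im=cv2.imread('pics/w4.png')
for c in (275,300,325,350,375): print(c,[int(x) for x in im[118:146,c,2]])
for n,a,b,h in [('reartop',(261.5,128),(388,128),56),('fronttop',(261.5,139),(388,139),56),('platefront',(252,76.5),(402,78),6)]:
    P=plane(i,[a,b],h);d=P[0]-P[1];print(n,P.mean(0).round(1),np.linalg.norm(d).round(1),np.degrees(np.arctan2(-d[0],d[1])).round(2))
t=r.camera_info('top'); im=cv2.imread('pics/t4.png')
m=lipmask(im[:,:,::-1].copy(),'blue'); m[:190]=0; ys,xs=np.nonzero(m[:, :300]); print(xs.min(),xs.max(),ys.min(),ys.max())
for c in (xs.min()+2,(xs.min()+xs.max())//2,xs.max()-2):
    y=ys[xs==c].min()-.5; print(plane(t,[(c,y)],56).round(1))
z=cv2.resize(im[125:215,215:275],None,fx=6,fy=6,interpolation=cv2.INTER_CUBIC);cv2.imwrite('pics/t4z.png',z)
E
```

```text
275 [92, 97, 90, 78, 60, 57, 56, 60, 72, 102, 116, 120, 120, 120, 121, 122, 118, 120, 117, 99, 83, 76, 79, 95, 112, 119, 122, 122]
300 [95, 96, 96, 94, 84, 62, 57, 59, 61, 78, 104, 115, 120, 120, 121, 119, 120, 121, 121, 109, 90, 81, 74, 76, 89, 104, 119, 120]
325 [95, 93, 96, 98, 92, 74, 62, 57, 55, 61, 84, 107, 118, 120, 118, 120, 119, 120, 119, 118, 103, 87, 74, 75, 85, 104, 119, 123]
350 [92, 94, 95, 93, 96, 86, 69, 54, 55, 56, 74, 100, 117, 117, 120, 117, 119, 121, 121, 115, 116, 98, 85, 76, 85, 102, 112, 118]
375 [94, 94, 98, 96, 95, 93, 81, 64, 54, 55, 58, 80, 106, 117, 118, 120, 118, 118, 116, 120, 118, 112, 112, 109, 113, 111, 111, 115]
reartop [483.  -91.1  56. ] 99.5 -11.95
fronttop [474.6 -89.3  56. ] 100.4 -11.95
platefront [ 520.  -100.9    6. ] 132.7 -12.51
226 262 199 203
[[485.6 187.3  56. ]]
[[487.9 143.5  56. ]]
[[492.9  99.9  56. ]]
```

View pics/t4z.png

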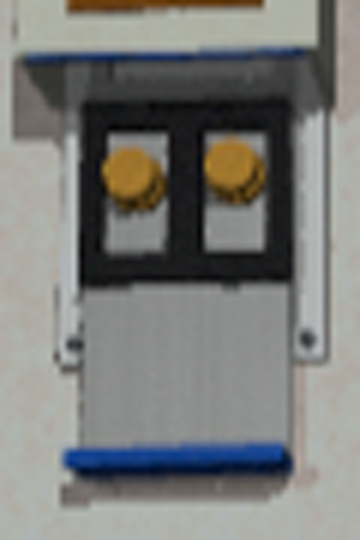

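Blue's lip has moved about 90 mm, to roughly (488,146), which fits the stop. Orange is about 98 mm out, yaw about -12.8°. I'll push its front face with the shut fingertips.

```bash
python3 - <<'E'
from h import *
from station import r
yaw=np.radians(-12.8);u=np.array([np.cos(yaw),np.sin(yaw),0]);L=np.array([483.,-91.1,0]);o=ori(yaw,-1)
def at(s,z): return L+u*s+[0,0,z]
r.move_straight(at(-45,200),o,rate=100)
r.move_straight(at(-45,80),o,rate=150)
r.move_straight(at(-45,36),o,rate=80)
f0=np.array(r.current_ft_force())
r.move_straight(at(-24,36),o,rate=50)
r.move_straight(at(66,36),o,rate=60)
print(r.current_position(),np.array(r.current_ft_force())-f0,r.current_time_s())
s=66
while s<95:
    s+=1.5; r.move_straight(at(s,36),o,rate=30); r.hold(0.05)
    f=float((np.array(r.current_ft_force())-f0)@u); a=float((np.array(r.current_position())-L)@u)
    print(round(s,1),round(a,1),round(f,1),end=' | ')
    if f<-12: break
print(r.current_time_s())
r.move_straight(at(s-30,36),o,rate=60)
r.move_straight(at(s-30,200),o,rate=150)
i=r.camera_info('wrist');np.save('wi5.npy',i['pose']); cv2.imwrite('pics/w5.png',r.capture('wrist')[:,:,::-1])
cv2.imwrite('pics/s5.png',r.capture('scene')[:,:,::-1])
print(r.current_time_s())
E
```

```text
[ 547.69917614 -105.35226875   36.22413064] [-0.00179754  0.16466605 -0.99823969] 18.1917
67.5 67.6 0.0 | 69.0 69.2 -0.7 | 70.5 70.6 -0.3 | 72.0 72.1 -0.8 | 73.5 73.7 -0.2 | 75.0 75.1 -1.1 | 76.5 76.7 -0.4 | 78.0 78.2 -0.1 | 79.5 79.7 -1.3 | 81.0 80.0 -4.3 | 82.5 80.0 -9.8 | 84.0 80.0 -13.8 | 21.7917
23.7833
```

View pics/w5.png

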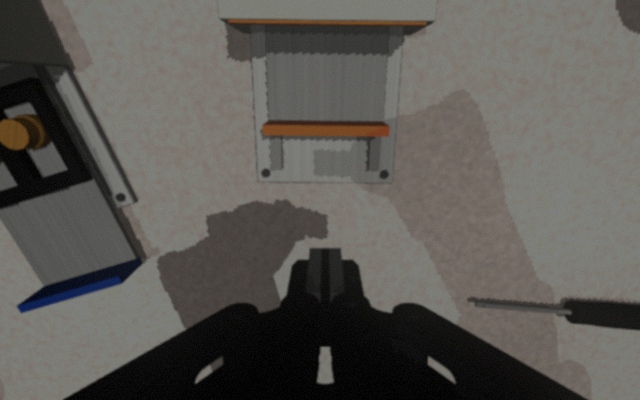

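View pics/s5.png

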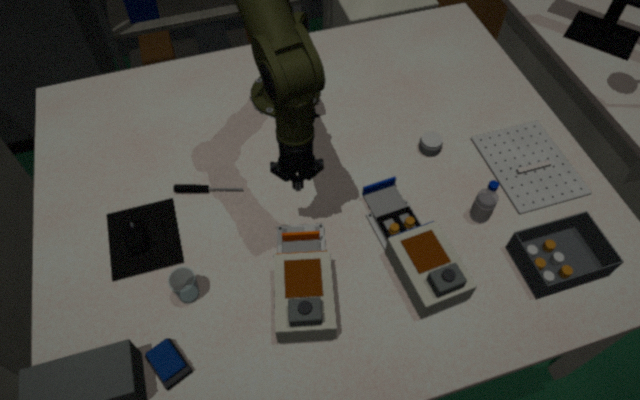

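Orange hit a rigid stop at 80.0 mm, against 79 predicted. Blue is still out with its knobs standing, and the bystanders are unmoved. I'll do one numeric check and then hand in.

```bash
python3 - <<'E'
from h import *
from station import r
i=r.camera_info('wrist'); i['pose']=np.load('wi5.npy')
yaw=np.radians(-12.8);u=np.array([np.cos(yaw),np.sin(yaw),0])
lip=plane(i,[(262,125.5),(389,126)],56).mean(0);hood=plane(i,[(220,22),(432,25)],85).mean(0);pl=plane(i,[(257,182),(393,182)],6).mean(0)
print(lip,'hood gap',(hood-lip)@u,'plate',(lip-pl)@u)
r.hold(0.3); print(r.current_ft_force(),r.current_qd(),r.current_time_s())
r.finish_job()
E
```

```text
[ 578.83434542 -114.16440012   56.        ] hood gap 68.1415398049349 plate 59.48290924706715
[-0.39217209 -0.34664419 -0.74915758] [ 1.81767674e-04 -6.42107472e-05 -1.34487285e-03  1.94455030e-05
  1.17976881e-03  9.05713920e-04 -2.82327361e-04] 24.0833
the job is handed in; nothing more can be done
```

I drew the blue tray out to its stop first, then pushed the orange tray fully home, and handed the job in at about 24 s of the 51 s allowed. I used only the shut fingertips and never gripped either lip.

- **Blue tray:** I hooked the fingertips behind the lip. It stopped rigidly after about 90.6 mm, with the force rising from 6 to 14 N and no further travel. I had measured it as already about 18 mm out, so that puts it at about 109 mm of the 110 mm. The top view also put the lip about 90 mm further out. Both brass knobs stand in their lanes.
- **Orange tray:** I pushed the lip's front face until it stopped rigidly about 99 mm in, at 14 N. The lip then measured 68 mm from the hood (70 expected) and 59.5 mm from the base plate's front edge (60 expected). That is within camera accuracy.
- **Not checked:** the aluminium knobs are hidden under the hood now, so I couldn't see them after the push. I pushed at 60 mm/s or slower and nothing snagged.
- **At hand-in:** in the last scene picture the other things on the table looked unmoved. The arm was standing clear with no contact force.

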